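# Flip the sample board onto the viewing stage

### The job

The white-primed sample board lying orange side down in front of the low grey viewing stage has to be looked at next to the orange reference patch. With the fingertips only, never picking it up, push it against the stage's front edge until it tips up, stands on the edge that met the stage and flips over onto the stage, orange side up; then push it along the stage until it lies square and fully home against the black back rail. Leave everything else on the bench and stage where it is.

Things in the scene. Friction and masses are not known exactly. Their poses are not given: they have to be found in the camera images.
- stage: fixed grey viewing stage, plate 145 mm deep (its x), 270 wide (y), 12 thick. Origin: middle of its front edge, at bench height. x points from the front edge inwards to the back rail, z up. The front edge is a plain upright 12 mm step. The black back rail, 16 mm higher than the plate, has its front face at x = 130 mm. A flush orange reference patch with white border lies at y -127 to -73 mm
- board: loose stiff board 100 (its x) x 70 (y) x 8 mm (z), about 45 g, origin at its centre; white primed face +z (up at the start), orange face -z. Starts flat on the bench 15 to 45 mm short of the stage, +x edge towards it within 15 degrees. Once its rear edge is pressed lightly so that it bears on the step, a finger moving up lifts that edge by friction. Home: centre at x = 80 mm in the stage frame
- lead_edge (a point): middle of the board's +x edge, 50 mm from its centre at mid thickness: the edge that meets the stage and on which the board stands up. It stays low, at the foot of the step, throughout the flip. The rear edge swings up on an arc of about 100 mm about it; near upright, let the rear edge rise freely: friction of a finger that moves down there wedges the board, and a push at that height past upright topples it onto the stage
- touchup: small white touch-up paint bottle with black cap and orange label, 28 mm across, 58 mm tall, standing on the stage near one end; origin at the centre of its foot
- tape: roll of yellow masking tape lying flat, 90 mm across, 24 mm high; origin at the centre of its underside
- blue_board: another sample board, blue side up, 100 x 70 x 8 mm, lying on the bench; not to be touched; origin at the centre of its underside
- jar: small amber jar with a metal cap, 60 mm across, 50 mm tall; origin at the centre of its foot
- cup: white plastic mixing cup, 84 mm across, 95 mm tall; origin at the centre of its foot
- tin: paint tin with blue label, 108 mm across, 125 mm tall; origin at the centre of its foot

How it is judged:
By the outcome, as a careful person would: the job done as asked, in the order asked, and still so for the second after the job is handed in, with the robot touching nothing.
It also fails if it takes over 62 s, if anything falls off the work surface, if the arm or the gripper's body presses on something with over 40 N, if the wrist force passes 120 N, or if a joint passes its speed limit or range.

### The arm

A 6-joint arm with a two-finger parallel gripper is mounted at the origin on the work surface. World frame = base frame: x ahead of the robot, y to its left, z up, the work surface at z = 0. Lengths are in m, angles in degrees, forces in N, time in s.
With the tool pointing down it reaches from about 0.3 to 0.75 m from the base axis. Payload 8.5 kg.
Tool frame: the origin (TCP) lies at the very end of the fingers, on their centre line; the grasp point (between the pads) lies 19 mm behind it (env.pinch_z is the distance from the TCP to the grasp point, in m); z points along the fingers, y is the line along which they close (so a half turn about z gives the same grasp; the last joint's range is limited). The gripper opens to 85 mm and grips with 20 to 120 N. Pads are 22 mm wide; open, the fingers measure 114 mm over their backs; the gripper's body (76 mm by 85 mm) begins 54 mm behind the grasp point. The pads swing forward as they close: fully open they stand 13 mm farther back than shut.
Start: joints at [-75.877, 21.807, 74.336, -0, 83.858, -12.336], TCP at [0.245, -0.492, 0.231] pointing down, gripper open.
Joint ranges: [-178.18, 178.18], [-50.72, 133.34], [12.68, 142.11], [-81.47, 261.47], [9.98, 163.14], [-165.26, 165.26]. Speed limits (degrees/s): [136.94, 136.94, 180, 180, 180, 180].

### API

Orientations are given as a 3x3 rotation matrix whose columns are the frame's x, y, z axes.
In Python, from rig import env, viewer gives the robot as it stands.
- The arm moves only by the tool drive_tool, never from a script. Its argument "series" is a list of rows, each a list of 3 entries, a list of its own where there are three numbers: the shift along the tool's x, y, z in m, then the turn about the tool's z in degrees, then the finger opening in m, from 0 to 0.0854. A call has 1 to 20 rows; each row is the pose to reach, as a shift and turn from the pose commanded when the call began, along the tool's axes at that moment; what a row does not reach only later rows make up. A row lasts 1/10 s, in which the tool goes at most 50 mm and 8.59 degrees, less where a joint would pass 70% of its speed; a pose out of reach is approached as far as the arm can. A call with a gripper value outside its range is refused whole. The fingers move at their own pace and stop on an object; "newtons" is the grip in N (left out, the last holds). Time passes only in rows, so rows that repeat a pose let the fingers close. It gives the time, the measured TCP pose, the force, the opening and the grip force at its end, in the units of the state.
- env.observe(): the state, without advancing time (a new reading comes with each control period).
- viewer.get_image(name): name is "scene" or "top"; returns a dict with "img" (420x560x3 uint8, red, green, blue), "depth" (420x560 float32, m along the optical axis (not along the pixel's ray), 0 where there is no reading), "camera_matrix" (3x3 intrinsics, pixels), "rvec" (rotation vector, rad) and "tvec" (3), from world to camera coordinates, as OpenCV has them. Camera axes: x right, y down, z forward; pixel columns grow to the right and rows downward; lengths in m; the calibration is good to about 2 mm. A picture is of the moment at which its call begins.
- env.close_job(): hands the job in; it is judged then, once.
The state is a dict: "time_s": time; "q": joint angles; "qvel": joint speeds; "joint_efforts": joint torques, N m; "position": TCP position; "tool_rot": TCP orientation; "ft_force": force on the tool from outside, world axes, zero at the start; "wrist_torque": the same for the moment, N m; "grip_width": finger opening in m; "gripper_force": force on a finger pad.
Only numpy, scipy, OpenCV 4.12 (cv2) and the standard library are available. Lean on these libraries where they do the work, as an engineer would, in place of code of your own. Each camera call takes 0.05 s, during which the arm holds its last target. There are 200 camera calls.

## Working session

There is one attempt and no reset: what is moved stays moved. The work goes in short steps, Python scripts to look and compute and a tool call to move; the robot and the scene stay as the last step left them, time stands still between calls to the robot, and variables do not carry over. Pictures are saved under pics/ and viewed, at most 10 in all, crops included, and the job is handed in when it is done.

Besides the shell and the picture viewer there is one more tool, called after "Request:" as name(argument=value, ...) on one line, values as JSON. drive_tool: Moves the arm, as the interface text tells. Its arguments: {"type":"object","properties":{"series":{"type":"array"},"newtons":{"type":"number"}},"required":["series"]}

```bash
ls; mkdir -p pics
cat > h.py <<'E'
import numpy as np, cv2
from rig import env, viewer
def get(n):
    d=viewer.get_image(n); d['R']=cv2.Rodrigues(np.array(d['rvec'],float))[0]; d['t']=np.array(d['tvec'],float).ravel(); return d
def cast(d,uv,z):
    K=np.array(d['camera_matrix']); uv=np.atleast_2d(uv).astype(float)
    r=np.c_[uv,np.ones(len(uv))]@np.linalg.inv(K).T@d['R']; c=-d['R'].T@d['t']
    return c+r*((z-c[2])/r[:,2])[:,None]
def cloud(d):
    h,w=d['depth'].shape; v,u=np.mgrid[:h,:w]; K=np.array(d['camera_matrix'])
    p=np.stack([u,v,np.ones_like(u)],-1)@np.linalg.inv(K).T*d['depth'][...,None]
    return (p-d['t'])@d['R']
def save(d,n): cv2.imwrite('pics/'+n,d['img'][...,::-1])
E
python3 - <<'E'
from h import *
a=get('scene');b=get('top')
cv2.imwrite('pics/a.png',a['img'][...,::-1]);cv2.imwrite('pics/b.png',b['img'][...,::-1])
for d in(a,b): print(-d['R'].T@d['t'],d['R'][2],d['camera_matrix'][0][0])
o=env.observe();print(o['position'],o['tool_rot'],o['time_s'],env.pinch_z,o['ft_force'])
E
```

```text
pics
[1.20426488 0.60943197 0.9059376 ] [-0.49593506 -0.5287241  -0.68883906] 513.1725258427173
[ 0.38480997 -0.03677476  1.12412714] [ 1.88454921e-01 -3.82660552e-04 -9.82081767e-01] 423.19234588472676
[ 0.24497382 -0.49214746  0.23078141] [[ 8.95264669e-01  4.45534572e-01 -3.42262825e-04]
 [ 4.45534630e-01 -8.95263817e-01  1.26126737e-03]
 [ 2.55522693e-04 -1.28165805e-03 -9.99999146e-01]] 0.1 0.0187 [ 0.24639143 -0.17384722 -0.15430502]
```

View pics/a.png

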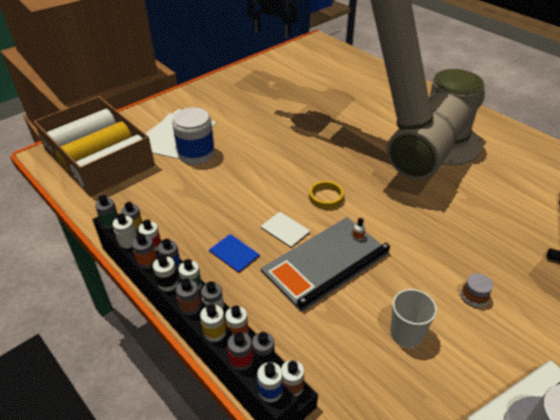

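View pics/b.png

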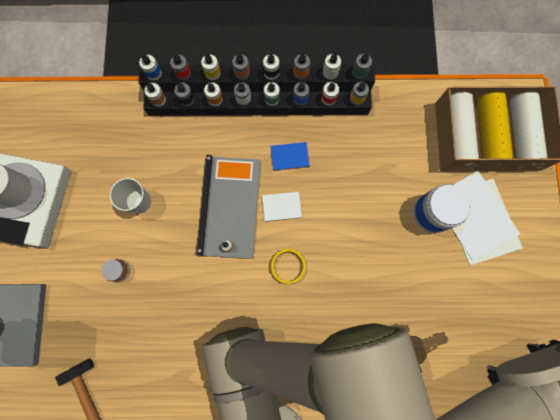

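The top view shows the board at about (282,207), the stage at x 200–258 and y 155–258 with its rail on the left, the blue board at (290,156), the tape at (288,266) and the bottle at (226,245). The push goes left in the image.

```bash
cat >> h.py <<'E'
def rect(d,m,z):
    c=max(cv2.findContours(m.astype(np.uint8),cv2.RETR_EXTERNAL,cv2.CHAIN_APPROX_NONE)[0],key=cv2.contourArea)
    p=cast(d,c[:,0,:],z)[:,:2]
    (x,y),(w,h),a=cv2.minAreaRect((p*1000).astype(np.float32))
    return (x,y),(w,h),a,cv2.boxPoints(((x,y),(w,h),a))
def masks(d):
    hsv=cv2.cvtColor(d['img'],cv2.COLOR_RGB2HSV).astype(int); return hsv[...,0],hsv[...,1],hsv[...,2]
E
python3 - <<'E'
from h import *
np.set_printoptions(precision=1,suppress=True)
d=get('top');h,s,v=masks(d)
U,V=np.meshgrid(np.arange(560),np.arange(420))
roi=lambda a,b,c,e:(U>a)&(U<b)&(V>c)&(V<e)
print(h[207,282],s[207,282],v[207,282],'stage',h[207,230],s[207,230],v[207,230],'rail',v[207,203],'bench',h[230,300],s[230,300],v[230,300])
print('board',rect(d,roi(258,305,185,225)&(s<70),0.008))
print('blue',rect(d,roi(262,320,135,178)&(h>100)&(h<130)&(s>100),0.008))
print('stage',rect(d,roi(190,262,145,265)&(s<70),0.012))
print('patch',rect(d,roi(190,262,145,190)&(h<14)&(s>200),0.012))
print('tape',rect(d,roi(262,312,240,295)&(s>190)&(h>20),0.024))
P=cloud(d)
for n,(u,w) in dict(board=(282,207),stage=(230,207),blue=(290,156)).items(): print(n,P[w,u]*1000)
m=roi(190,262,145,265)
Q=P[m]*1000; q=Q[(Q[:,2]>22)&(Q[:,2]<34)]; print('rail',q.min(0),q.max(0)); q=Q[Q[:,2]>50];print('bottle',q.mean(0))
print(cast(d,[[226,245]],0.065)*1000)
r=d['img'][150:265,190:310][...,::-1]; cv2.imwrite('pics/c.png',cv2.resize(r,None,fx=5,fy=5,interpolation=cv2.INTER_NEAREST))
E
```

```text
60 6 223 stage 43 13 134 rail 41 bench 18 131 210
board ((599.7210693359375, -43.58515167236328), (71.86255645751953, 102.17790985107422), 6.140896320343018, array([[558.5,   3.4],
       [569.5, -98.2],
       [640.9, -90.5],
       [630. ,  11.1]], dtype=float32))
blue ((740.61572265625, -66.78524780273438), (69.02754974365234, 98.8206558227539), 5.8366546630859375, array([[ 701.3,  -21.1],
       [ 711.3, -119.4],
       [ 780. , -112.4],
       [ 769.9,  -14.1]], dtype=float32))
stage ((601.5235595703125, 97.0715560913086), (147.32070922851562, 272.8520812988281), 86.05758666992188, array([[460.4,  33. ],
       [732.6,  14.2],
       [742.7, 161.2],
       [470.5, 179.9]], dtype=float32))
patch ((679.540283203125, 62.70323181152344), (10.848579406738281, 4.573818659991957e-05), 89.7211685180664, array([[679.5,  57.3],
       [679.5,  57.3],
       [679.6,  68.1],
       [679.6,  68.1]], dtype=float32))
tape ((439.40167236328125, -58.464195251464844), (85.23474884033203, 86.87577056884766), 89.72638702392578, array([[ 395.8, -100.9],
       [ 482.6, -101.3],
       [ 483. ,  -16.1],
       [ 396.2,  -15.6]], dtype=float32))
board [596.8 -45.3   8.8]
stage [596.9  93.8  11.9]
blue [739.8 -68.2   7.1]
rail [470.2  87.3  22.1] [737.5 178.6  33.9]
bottle [450.4  47.4 463.9]
[[489.9  96.   65. ]]
```

View pics/c.png

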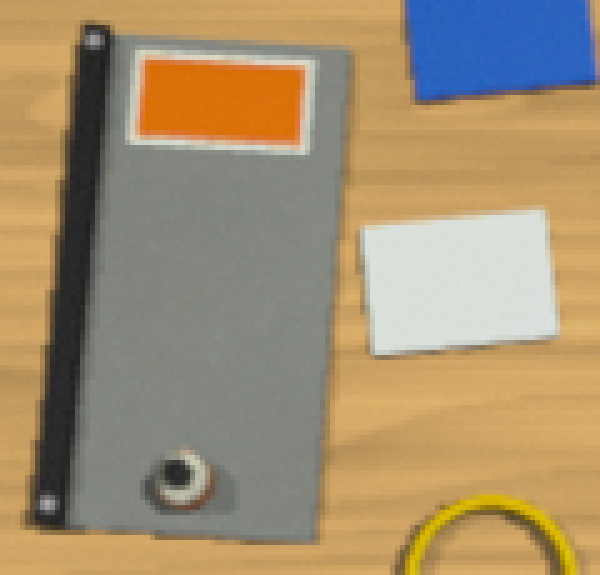

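Request:
drive_tool(series=[[[0.012,-0.004,0.0],-2,0.03],[[0.045,-0.016,0.01],-6,0.03],[[0.085,-0.03,0.02],-11,0.03],[[0.13,-0.046,0.035],-17,0.03],[[0.175,-0.062,0.05],-23,0.03],[[0.22,-0.078,0.06],-29,0.03],[[0.265,-0.094,0.07],-35,0.03],[[0.31,-0.11,0.08],-41,0.03],[[0.355,-0.126,0.09],-47,0.03],[[0.4,-0.142,0.1],-52,0.03],[[0.44,-0.156,0.115],-56,0.03],[[0.466,-0.165,0.125],-58.5,0.03],[[0.478,-0.169,0.13],-59.6,0.03],[[0.4804,-0.17,0.131],-59.6,0.03],[[0.4804,-0.17,0.131],-59.6,0.03],[[0.4804,-0.17,0.131],-59.6,0.03]])

```text
time_s: 1.75
position: [0.5989, -0.1272, 0.101]
tool_rot: [[0.07, 0.998, 0.001], [0.998, -0.07, -0.0], [-0.0, 0.001, -1.0]]
ft_force: [-0.4, 0.6, 1.0]
grip_width: 0.0298
gripper_force: 0.0
```

```bash
cat >> h.py <<'E'
O=np.array([.5966,.0246]);X=np.array([.0686,.9976]);Y=np.array([-.9976,.0686])
def st():
    o=env.observe();p=np.array(o['position']);R=np.array(o['tool_rot']);f=np.array(o['ft_force']);d=p[:2]-O
    print('t %.2f stage x %.1f y %.1f z %.1f mm'%(o['time_s'],d@X*1e3,d@Y*1e3,p[2]*1e3),'F(x,y,z stage)',np.round([f[:2]@X,f[:2]@Y,f[2]],2),'toolx ang %.2f'%np.degrees(np.arctan2(R[1,0],R[0,0])),'w',round(o['grip_width'],4))
E
python3 -c "
from h import *
st()
d=get('scene');P=cloud(d)
m=(P[...,0]>.54)&(P[...,0]<.66)&(P[...,1]>-.2)&(P[...,1]<-.05)&(P[...,2]>.03)&(P[...,2]<.16)
print('lowest finger',P[m][:,2].min(), np.percentile(P[m],5,axis=0))
cv2.imwrite('pics/d.png',cv2.resize(d['img'][130:310,220:420][...,::-1],None,fx=3,fy=3))"
```

```text
t 1.75 stage x -151.3 y -12.7 z 101.0 mm F(x,y,z stage) [0.56 0.43 0.98] toolx ang 85.96 w 0.0298
lowest finger 0.10147051577916213 [ 0.56104902 -0.13730212  0.10910444]
```

View pics/d.png

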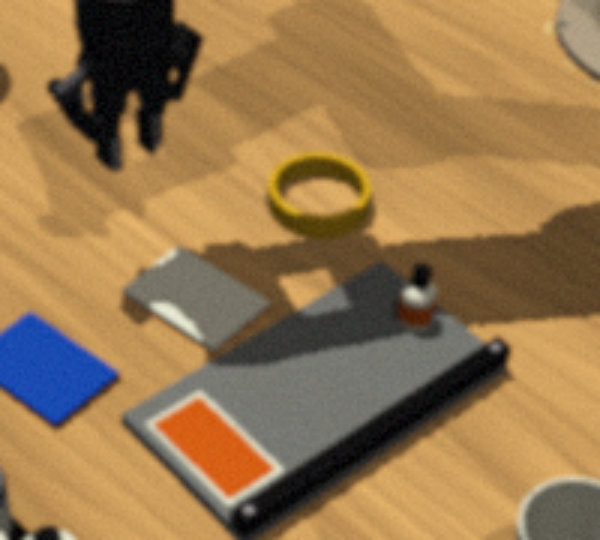

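The picture shows two fingers straddling the line behind the board, clear of the tape and the blue board. Next I descend.

Request:
drive_tool(series=[[[0,0,0.015],0,0.03],[[0,0,0.04],0,0.03],[[0,0,0.065],0,0.03],[[0,0,0.085],0,0.03],[[0,0,0.095],0,0.03],[[0,0,0.098],0,0.03],[[0,0,0.0985],0,0.03],[[0,0,0.099],0,0.03],[[0,0,0.099],0,0.03]])

```text
time_s: 2.7
position: [0.5998, -0.1263, 0.0022]
tool_rot: [[0.069, 0.998, 0.001], [0.998, -0.069, -0.001], [-0.0, 0.001, -1.0]]
ft_force: [0.3, -0.3, -0.8]
grip_width: 0.0297
gripper_force: 0.0
```

```bash
python3 -c "
from h import *
st()"
```

```text
t 2.70 stage x -150.3 y -13.5 z 2.2 mm F(x,y,z stage) [-0.31 -0.31 -0.75] toolx ang 86.06 w 0.0297
```

Request:
drive_tool(series=[[[0.001,0,0.0006],0,0.03],[[0.003,0,0.0012],0,0.03],[[0.006,0,0.0014],0,0.03],[[0.009,0,0.0014],0,0.03],[[0.012,0,0.0014],0,0.03],[[0.015,0,0.0014],0,0.03],[[0.018,0,0.0014],0,0.03],[[0.021,0,0.0014],0,0.03],[[0.024,0,0.0014],0,0.03],[[0.027,0,0.0014],0,0.03],[[0.03,0,0.0014],0,0.03],[[0.033,0,0.0014],0,0.03],[[0.034,0,0.0014],0,0.03],[[0.034,0,0.0014],0,0.03]])

```text
time_s: 4.1
position: [0.6015, -0.0924, -0.0001]
tool_rot: [[0.069, 0.998, -0.001], [0.998, -0.069, -0.0], [-0.0, -0.001, -1.0]]
ft_force: [-2.4, -2.2, 0.3]
grip_width: 0.0298
gripper_force: 1.3
```

```bash
python3 -c "
from h import *
st()
d=get('scene')
cv2.imwrite('pics/e.png',cv2.resize(d['img'][150:310,220:400][...,::-1],None,fx=4,fy=4,interpolation=2)[:600,:720])"
```

```text
t 4.10 stage x -116.4 y -12.9 z -0.1 mm F(x,y,z stage) [-2.38  2.28  0.28] toolx ang 86.07 w 0.0298
```

View pics/e.png

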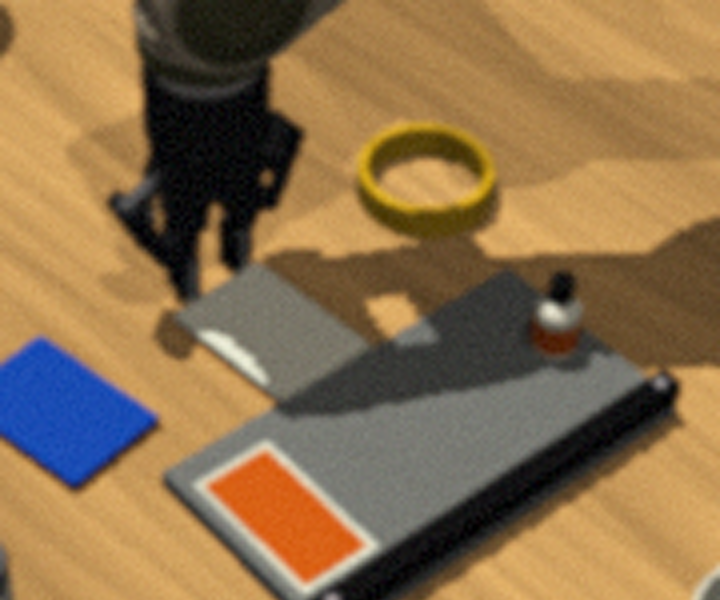

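The board is square to the stage and close to the step, with the fingers on its rear edge. I'll creep on until it bears on the step.

Request:
drive_tool(series=[[[0.001,0,0],0,0.03],[[0.002,0,0],0,0.03],[[0.003,0,0],0,0.03],[[0.003,0,0],0,0.03],[[0.003,0,0],0,0.03]])

```text
time_s: 4.65
position: [0.601, -0.0914, -0.0001]
tool_rot: [[0.068, 0.998, -0.002], [0.998, -0.068, -0.003], [-0.003, -0.002, -1.0]]
ft_force: [-7.0, -13.4, 1.8]
grip_width: 0.03
gripper_force: 6.4
```

Request:
drive_tool(series=[[[-0.001,0,0],0,0.03],[[-0.0016,0,-0.0005],0,0.03],[[-0.0017,0,-0.0025],0,0.03],[[-0.0018,0,-0.005],0,0.03],[[-0.0019,0,-0.0075],0,0.03],[[-0.0019,0,-0.0105],0,0.03],[[-0.0018,0,-0.013],0,0.03],[[-0.0017,0,-0.0155],0,0.03],[[-0.0015,0,-0.018],0,0.03],[[-0.0012,0,-0.0205],0,0.03],[[-0.0008,0,-0.023],0,0.03],[[-0.0004,0,-0.0255],0,0.03],[[-0.0004,0,-0.0255],0,0.03]])

```text
time_s: 5.95
position: [0.6021, -0.0896, 0.0259]
tool_rot: [[0.069, 0.998, 0.001], [0.998, -0.069, -0.0], [-0.0, 0.001, -1.0]]
ft_force: [-2.0, -3.4, 1.2]
grip_width: 0.0299
gripper_force: 2.1
```

```bash
python3 -c "
from h import *
st()
d=get('scene')
cv2.imwrite('pics/f.png',cv2.resize(d['img'][150:310,220:400][...,::-1],None,fx=4,fy=4,interpolation=2)[:600,:720])
P=cloud(d);n=(P[...,:2]-O);xs=n@X;ys=n@Y
for a in range(-110,1,10):
  m=(abs(xs*1e3-a)<5)&(abs(ys+.03)<.015)&(P[...,2]<.15); print(a,np.round(np.percentile(P[m][:,2]*1e3,[20,50,80]),1) if m.sum() else 0)
"
```

```text
t 5.95 stage x -113.5 y -13.3 z 25.9 mm F(x,y,z stage) [-3.52  1.81  1.19] toolx ang 86.07 w 0.0299
-110 [39.6 58.1 97.3]
-100 [ 67.1 107.8 131. ]
-90 [ 30.7  32.6 123.4]
-80 [26.6 29.4 31.2]
-70 [25.1 26.9 29.5]
-60 [22.6 24.1 25.7]
-50 [20.3 21.9 23.5]
-40 [15.7 18.6 20.8]
-30 [14.1 16.2 18.3]
-20 [11.4 13.  15.8]
-10 [ 8.9 11.  13. ]
0 [10.9 12.3 13.7]
```

View pics/f.png

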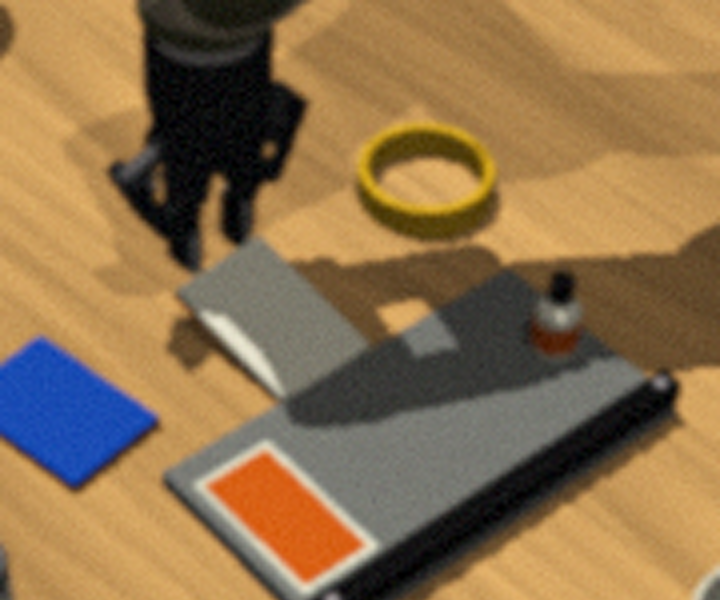

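The board is lifting properly at about 15°, with its lead edge at the foot of the step. I'll continue along the arc to about 45°.

Request:
drive_tool(series=[[[0.001,0,-0.004],0,0.03],[[0.002,0,-0.008],0,0.03],[[0.0033,0,-0.012],0,0.03],[[0.0048,0,-0.016],0,0.03],[[0.0065,0,-0.02],0,0.03],[[0.0083,0,-0.0237],0,0.03],[[0.0103,0,-0.0273],0,0.03],[[0.0125,0,-0.0308],0,0.03],[[0.0148,0,-0.0343],0,0.03],[[0.0173,0,-0.0376],0,0.03],[[0.02,0,-0.0408],0,0.03],[[0.0226,0,-0.0438],0,0.03],[[0.0226,0,-0.0438],0,0.03]])

```text
time_s: 7.3
position: [0.6037, -0.0668, 0.0697]
tool_rot: [[0.068, 0.998, 0.001], [0.998, -0.068, -0.0], [-0.0, 0.001, -1.0]]
ft_force: [0.6, -0.3, -0.8]
grip_width: 0.0301
gripper_force: 0.0
```

```bash
python3 -c "
from h import *
st()
d=get('scene')
cv2.imwrite('pics/g.png',cv2.resize(d['img'][150:310,220:400][...,::-1],None,fx=4,fy=4,interpolation=2)[:600,:720])
P=cloud(d);n=(P[...,:2]-O);xs=n@X;ys=n@Y
for a in range(-110,1,10):
  m=(abs(xs*1e3-a)<3)&(abs(ys+.03)<.015)&(P[...,2]<.15); print(a,np.round(np.percentile(P[m][:,2]*1e3,[20,50,80]),1) if m.sum() else 0)
"
```

```text
t 7.30 stage x -90.6 y -13.3 z 69.7 mm F(x,y,z stage) [-0.22 -0.6  -0.78] toolx ang 86.08 w 0.0301
-110 [  7.4 135.5 142.6]
-100 [  9.  123.2 136.3]
-90 [  8.9  68.9 138.5]
-80 [ 11.7 104.8 127.6]
-70 [ 7.8  9.4 10.3]
-60 [ 8.3  9.8 10.8]
-50 [ 7.7  9.2 10.8]
-40 [ 8.9  9.5 10.8]
-30 [ 7.4  8.7 10.8]
-20 [ 8.8  9.6 10.8]
-10 [ 6.2  8.9 10.4]
0 [11.6 13.7 14.7]
```

View pics/g.png

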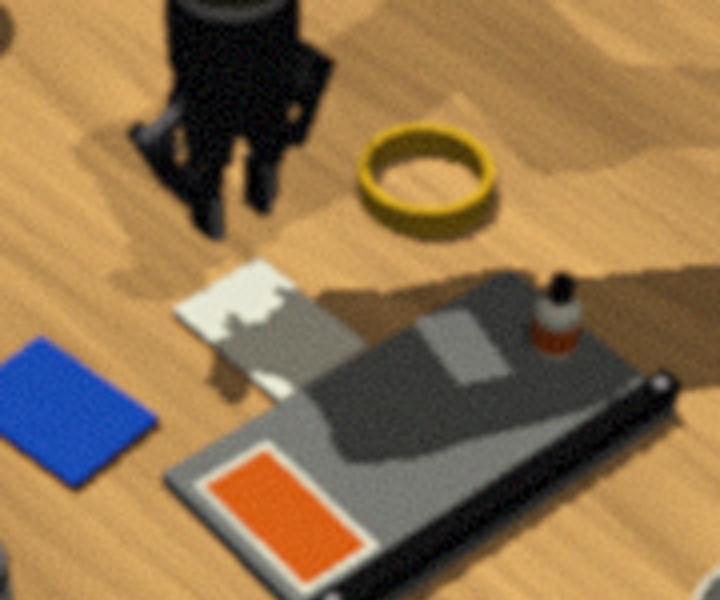

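The board slipped off and lies flat again, still against the step. The fingertips were probably a little above its lower rear corner and the press faded. I'll back off, feel for the bench, and retry lower with more press.

Request:
drive_tool(series=[[[-0.012,0,0],0,0.03],[[-0.03,0,0],0,0.03],[[-0.036,0,0.01],0,0.03],[[-0.036,0,0.03],0,0.03],[[-0.036,0,0.05],0,0.03],[[-0.036,0,0.063],0,0.03],[[-0.036,0,0.068],0,0.03],[[-0.036,0,0.0695],0,0.03],[[-0.036,0,0.07],0,0.03],[[-0.036,0,0.0705],0,0.03],[[-0.036,0,0.071],0,0.03],[[-0.036,0,0.0715],0,0.03],[[-0.036,0,0.0715],0,0.03]])

```text
time_s: 8.65
position: [0.6011, -0.1033, -0.0004]
tool_rot: [[0.069, 0.998, 0.001], [0.998, -0.069, -0.001], [-0.001, 0.001, -1.0]]
ft_force: [-6.0, 0.0, 13.3]
grip_width: 0.0299
gripper_force: 7.0
```

Request:
drive_tool(series=[[[0,0,-0.001],0,0.03],[[0.002,0,-0.0013],0,0.03],[[0.005,0,-0.0013],0,0.03],[[0.008,0,-0.0013],0,0.03],[[0.01,0,-0.0013],0,0.03],[[0.011,0,-0.0013],0,0.03],[[0.0115,0,-0.0013],0,0.03],[[0.0115,0,-0.0013],0,0.03]])

```text
time_s: 9.45
position: [0.6024, -0.092, -0.0004]
tool_rot: [[0.068, 0.998, 0.002], [0.998, -0.068, -0.001], [-0.001, 0.002, -1.0]]
ft_force: [0.3, -3.9, 4.9]
grip_width: 0.03
gripper_force: 3.0
```

```bash
python3 -c "
from h import *
st()"
```

```text
t 9.45 stage x -115.9 y -13.8 z -0.4 mm F(x,y,z stage) [-3.82 -0.61  4.92] toolx ang 86.08 w 0.03
```

Request:
drive_tool(series=[[[0.0006,0,-0.0004],0,0.03],[[0.0008,0,-0.0026],0,0.03],[[0.0008,0,-0.0052],0,0.03],[[0.0009,0,-0.0078],0,0.03],[[0.001,0,-0.0105],0,0.03],[[0.0012,0,-0.013],0,0.03],[[0.0015,0,-0.0156],0,0.03],[[0.0019,0,-0.0182],0,0.03],[[0.0024,0,-0.0208],0,0.03],[[0.0029,0,-0.0234],0,0.03],[[0.0034,0,-0.0259],0,0.03],[[0.004,0,-0.0284],0,0.03],[[0.0047,0,-0.0309],0,0.03],[[0.0047,0,-0.0309],0,0.03]])

```text
time_s: 10.85
position: [0.6023, -0.0868, 0.0303]
tool_rot: [[0.069, 0.998, 0.001], [0.998, -0.069, -0.0], [-0.0, 0.001, -1.0]]
ft_force: [0.2, -0.3, -0.5]
grip_width: 0.0299
gripper_force: 0.0
```

```bash
cat >> h.py <<'E'
def slope():
    st();d=get('scene');P=cloud(d);n=(P[...,:2]-O);xs=n@X*1e3;ys=n@Y*1e3;z=P[...,2]*1e3
    h,s,v=masks(d); m=(s<60)&(v>60)&(ys<-25)&(ys>-42)&(xs<-8)&(xs>-95)&(z<110)&(z>3)
    if m.sum()>20:
        q=np.polyfit(xs[m],z[m],1);print('n',m.sum(),'slope deg %.1f'%-np.degrees(np.arctan(q[0])),'x range',np.percentile(xs[m],[3,97]).round(),'z',np.percentile(z[m],[3,97]).round())
    return d
E
python3 -c "
from h import *
slope()"
```

```text
t 10.85 stage x -110.7 y -13.3 z 30.3 mm F(x,y,z stage) [-0.31 -0.27 -0.54] toolx ang 86.06 w 0.0299
n 181 slope deg -0.1 x range [-92. -11.] z [ 6. 12.]
```

Request:
drive_tool(series=[[[-0.007,0,0],0,0.03],[[-0.012,0,0.008],0,0.03],[[-0.012,0,0.02],0,0.03],[[-0.012,0,0.028],0,0.03],[[-0.012,0,0.0302],0,0.03],[[-0.011,0,0.0302],0,0.03],[[-0.008,0,0.0302],0,0.03],[[-0.0055,0,0.0302],0,0.03],[[-0.0045,0,0.0302],0,0.03],[[-0.0035,0,0.0302],0,0.03],[[-0.003,0,0.0302],0,0.03],[[-0.003,0,0.0302],0,0.03]])

```text
time_s: 12.1
position: [0.6019, -0.0897, -0.0004]
tool_rot: [[0.069, 0.998, 0.0], [0.998, -0.069, 0.0], [0.0, 0.0, -1.0]]
ft_force: [0.9, -1.6, 1.7]
grip_width: 0.0299
gripper_force: 1.4
```

```bash
python3 -c "
from h import *
st()"
```

```text
t 12.10 stage x -113.6 y -13.1 z -0.4 mm F(x,y,z stage) [-1.58 -0.98  1.72] toolx ang 86.06 w 0.0299
```

```bash
python3 -c "
from h import *
a=get('scene')['img'][190:290,250:350];b=get('top')['img'][150:250,200:310]
a=cv2.resize(a,(400,400),interpolation=2);b=cv2.resize(b,(400,400),interpolation=2)
cv2.imwrite('pics/i.png',np.hstack([a,b])[...,::-1])"
```

```text
(no output)
```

View pics/i.png

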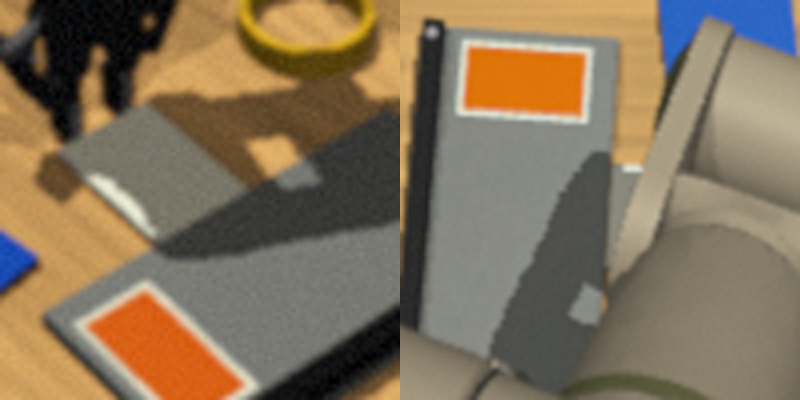

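The board is flat and square with its lead edge at the step, and the fingers are just behind it but not yet bearing. I'll creep forward to a definite bearing force.

Request:
drive_tool(series=[[[0.0005,0,-0.0006],0,0.03],[[0.001,0,-0.0006],0,0.03],[[0.0015,0,-0.0006],0,0.03],[[0.0015,0,-0.0006],0,0.03]])

```text
time_s: 12.6
position: [0.6018, -0.0881, 0.0001]
tool_rot: [[0.069, 0.998, -0.001], [0.998, -0.069, 0.0], [0.0, -0.001, -1.0]]
ft_force: [-0.4, -0.0, 0.2]
grip_width: 0.0299
gripper_force: 0.0
```

```bash
python3 -c "
from h import *
st()"
```

```text
t 12.60 stage x -112.0 y -12.9 z 0.1 mm F(x,y,z stage) [-0.04  0.41  0.2 ] toolx ang 86.06 w 0.0299
```

Request:
drive_tool(series=[[[0.0005,0,0],0,0.03],[[0.001,0,0],0,0.03],[[0.0015,0,0],0,0.03],[[0.002,0,0],0,0.03],[[0.002,0,0],0,0.03]])

```text
time_s: 13.1
position: [0.602, -0.0877, 0.0004]
tool_rot: [[0.069, 0.998, -0.0], [0.998, -0.069, -0.002], [-0.002, -0.0, -1.0]]
ft_force: [-2.4, -8.4, -0.1]
grip_width: 0.0295
gripper_force: 4.1
```

```bash
python3 -c "
from h import *
st()"
```

```text
t 13.10 stage x -111.7 y -13.1 z 0.4 mm F(x,y,z stage) [-8.56  1.84 -0.05] toolx ang 86.06 w 0.0295
```

Request:
drive_tool(series=[[[-0.0003,0,-0.0015],0,0.03],[[-0.0005,0,-0.0035],0,0.03],[[-0.0006,0,-0.0055],0,0.03],[[-0.0006,0,-0.008],0,0.03],[[-0.0005,0,-0.0105],0,0.03],[[-0.0003,0,-0.013],0,0.03],[[-0.0001,0,-0.0155],0,0.03],[[0.0002,0,-0.018],0,0.03],[[0.0006,0,-0.0207],0,0.03],[[0.0006,0,-0.0207],0,0.03]])

```text
time_s: 14.1
position: [0.6023, -0.0861, 0.0215]
tool_rot: [[0.069, 0.998, 0.001], [0.998, -0.069, -0.001], [-0.001, 0.001, -1.0]]
ft_force: [-0.8, -5.7, 0.0]
grip_width: 0.0295
gripper_force: 2.8
```

```bash
python3 -c "
from h import *
slope()"
```

```text
t 14.10 stage x -110.0 y -13.3 z 21.5 mm F(x,y,z stage) [-5.7   0.42  0.  ] toolx ang 86.07 w 0.0295
n 206 slope deg 11.6 x range [-91. -10.] z [10. 29.]
```

Request:
drive_tool(series=[[[0.0004,0,-0.0025],0,0.03],[[0.0008,0,-0.0051],0,0.03],[[0.0014,0,-0.0076],0,0.03],[[0.002,0,-0.0101],0,0.03],[[0.0027,0,-0.0126],0,0.03],[[0.0034,0,-0.015],0,0.03],[[0.0043,0,-0.0175],0,0.03],[[0.0052,0,-0.0199],0,0.03],[[0.0062,0,-0.0223],0,0.03],[[0.0071,0,-0.0246],0,0.03],[[0.0081,0,-0.0269],0,0.03],[[0.0092,0,-0.0292],0,0.03],[[0.0092,0,-0.0292],0,0.03]])

```text
time_s: 15.45
position: [0.6029, -0.0763, 0.0506]
tool_rot: [[0.069, 0.998, 0.0], [0.998, -0.069, 0.0], [0.0, 0.0, -1.0]]
ft_force: [-0.6, -3.4, 1.8]
grip_width: 0.03
gripper_force: 2.1
```

```bash
python3 -c "
from h import *
slope()"
```

```text
t 15.45 stage x -100.2 y -13.2 z 50.6 mm F(x,y,z stage) [-3.4   0.4   1.77] toolx ang 86.07 w 0.03
n 257 slope deg 30.2 x range [-87. -10.] z [14. 59.]
```

Request:
drive_tool(series=[[[0.002,0,-0.0037],0,0.03],[[0.0042,0,-0.0073],0,0.03],[[0.0066,0,-0.0107],0,0.03],[[0.0091,0,-0.0141],0,0.03],[[0.0118,0,-0.0173],0,0.03],[[0.0145,0,-0.0204],0,0.03],[[0.0174,0,-0.0233],0,0.03],[[0.0204,0,-0.0261],0,0.03],[[0.0204,0,-0.0261],0,0.03]])

```text
time_s: 16.4
position: [0.6044, -0.0558, 0.0768]
tool_rot: [[0.068, 0.998, 0.001], [0.998, -0.068, -0.0], [-0.0, 0.001, -1.0]]
ft_force: [0.5, 0.6, -0.2]
grip_width: 0.03
gripper_force: 0.0
```

```bash
python3 -c "
from h import *
slope()"
```

```text
t 16.40 stage x -79.7 y -13.3 z 76.8 mm F(x,y,z stage) [ 0.6  -0.47 -0.16] toolx ang 86.08 w 0.03
n 185 slope deg 0.6 x range [-92. -11.] z [ 6. 13.]
```

Request:
drive_tool(series=[[[-0.02,0,0],0,0.03],[[-0.042,0,0.01],0,0.03],[[-0.046,0,0.035],0,0.03],[[-0.046,0,0.06],0,0.03],[[-0.046,0,0.073],0,0.03],[[-0.046,0,0.0765],0,0.03],[[-0.044,0,0.0767],0,0.03],[[-0.041,0,0.0767],0,0.03],[[-0.038,0,0.0767],0,0.03],[[-0.035,0,0.0767],0,0.03],[[-0.033,0,0.0767],0,0.03],[[-0.0315,0,0.0767],0,0.03],[[-0.0305,0,0.0767],0,0.03],[[-0.0305,0,0.0767],0,0.03]])

```text
time_s: 17.85
position: [0.6022, -0.0877, -0.0002]
tool_rot: [[0.069, 0.998, 0.0], [0.998, -0.069, -0.002], [-0.002, 0.0, -1.0]]
ft_force: [-1.7, -6.6, 0.4]
grip_width: 0.0302
gripper_force: 3.1
```

```bash
python3 -c "
from h import *
st()"
```

```text
t 17.85 stage x -111.7 y -13.3 z -0.2 mm F(x,y,z stage) [-6.74  1.22  0.35] toolx ang 86.07 w 0.0302
```

Request:
drive_tool(series=[[[0,0,-0.001],0,0.03],[[0,0,-0.0032],0,0.03],[[0,0,-0.0065],0,0.03],[[0.0002,0,-0.0097],0,0.03],[[0.0005,0,-0.0129],0,0.03],[[0.001,0,-0.0161],0,0.03],[[0.0015,0,-0.0193],0,0.03],[[0.0022,0,-0.0225],0,0.03],[[0.0029,0,-0.0256],0,0.03],[[0.0039,0,-0.0287],0,0.03],[[0.0048,0,-0.0318],0,0.03],[[0.0048,0,-0.0318],0,0.03]])

```text
time_s: 19.05
position: [0.6028, -0.0835, 0.0322]
tool_rot: [[0.069, 0.998, 0.001], [0.998, -0.069, -0.003], [-0.003, 0.001, -1.0]]
ft_force: [-1.3, -8.1, 1.0]
grip_width: 0.0301
gripper_force: 4.3
```

```bash
python3 -c "
from h import *
slope()"
```

```text
t 19.05 stage x -107.4 y -13.6 z 32.2 mm F(x,y,z stage) [-8.15  0.79  0.97] toolx ang 86.06 w 0.0301
n 226 slope deg 18.8 x range [-92. -11.] z [12. 42.]
```

Request:
drive_tool(series=[[[0.0008,0,-0.0024],0,0.03],[[0.0017,0,-0.0047],0,0.03],[[0.003,0,-0.0077],0,0.03],[[0.0044,0,-0.0107],0,0.03],[[0.0059,0,-0.0137],0,0.03],[[0.0075,0,-0.0166],0,0.03],[[0.0092,0,-0.0194],0,0.03],[[0.011,0,-0.0222],0,0.03],[[0.011,0,-0.0222],0,0.03]])

```text
time_s: 20.0
position: [0.6038, -0.0728, 0.055]
tool_rot: [[0.069, 0.998, 0.002], [0.998, -0.069, -0.004], [-0.004, 0.003, -1.0]]
ft_force: [-1.8, -9.2, 5.8]
grip_width: 0.0299
gripper_force: 5.6
```

```bash
python3 -c "
from h import *
slope()"
```

```text
t 20.00 stage x -96.7 y -13.9 z 55.0 mm F(x,y,z stage) [-9.33  1.17  5.79] toolx ang 86.05 w 0.0299
n 254 slope deg 33.9 x range [-83. -11.] z [13. 62.]
```

Request:
drive_tool(series=[[[0.0019,0,-0.0028],0,0.03],[[0.0039,0,-0.0055],0,0.03],[[0.0059,0,-0.0082],0,0.03],[[0.0081,0,-0.0108],0,0.03],[[0.0104,0,-0.0133],0,0.03],[[0.0127,0,-0.0157],0,0.03],[[0.0152,0,-0.018],0,0.03],[[0.0178,0,-0.0203],0,0.03],[[0.0204,0,-0.0225],0,0.03],[[0.0204,0,-0.0225],0,0.03]])

```text
time_s: 21.05
position: [0.6055, -0.0521, 0.078]
tool_rot: [[0.069, 0.998, 0.003], [0.998, -0.069, -0.004], [-0.003, 0.003, -1.0]]
ft_force: [-1.4, -8.1, 9.4]
grip_width: 0.0295
gripper_force: 6.3
```

```bash
python3 -c "
from h import *
slope()"
```

```text
t 21.05 stage x -75.9 y -14.1 z 78.0 mm F(x,y,z stage) [-8.21  0.88  9.44] toolx ang 86.06 w 0.0295
n 250 slope deg 52.5 x range [-65. -10.] z [15. 86.]
```

Request:
drive_tool(series=[[[0.0025,0,-0.0019],0,0.03],[[0.005,0,-0.0038],0,0.03],[[0.0077,0,-0.0057],0,0.03],[[0.0106,0,-0.0075],0,0.03],[[0.0136,0,-0.0092],0,0.03],[[0.0167,0,-0.0108],0,0.03],[[0.0198,0,-0.0123],0,0.03],[[0.0229,0,-0.0137],0,0.03],[[0.0261,0,-0.015],0,0.03],[[0.0261,0,-0.015],0,0.03]])

```text
time_s: 22.1
position: [0.6074, -0.0251, 0.093]
tool_rot: [[0.069, 0.998, 0.004], [0.998, -0.069, -0.002], [-0.002, 0.004, -1.0]]
ft_force: [-1.0, -4.2, 9.3]
grip_width: 0.0297
gripper_force: 5.0
```

```bash
python3 -c "
from h import *
d=slope()
cv2.imwrite('pics/k.png',cv2.resize(d['img'][170:290,230:370][...,::-1],None,fx=5,fy=5,interpolation=2))"
```

```text
t 22.10 stage x -48.8 y -14.2 z 93.0 mm F(x,y,z stage) [-4.29  0.69  9.27] toolx ang 86.07 w 0.0297
n 191 slope deg 71.0 x range [-34.  -9.] z [23. 97.]
```

View pics/k.png

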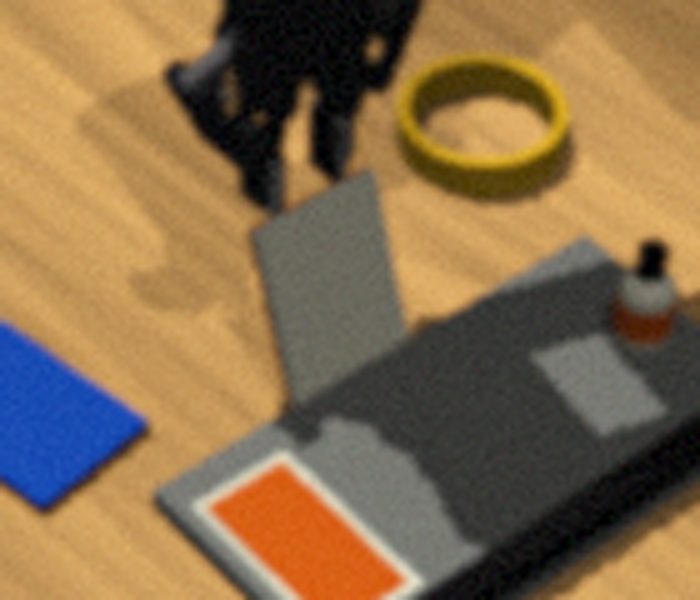

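The board stands at about 71° with the fingertips on its upper edge. I'll carry on along the arc while easing the press.

Request:
drive_tool(series=[[[0.0025,0,-0.0009],0,0.03],[[0.005,0,-0.0018],0,0.03],[[0.0075,0,-0.0026],0,0.03],[[0.01,0,-0.0033],0,0.03],[[0.0125,0,-0.0039],0,0.03],[[0.015,0,-0.0044],0,0.03],[[0.015,0,-0.0044],0,0.03]])

```text
time_s: 22.85
position: [0.6083, -0.0096, 0.097]
tool_rot: [[0.069, 0.998, 0.003], [0.998, -0.069, -0.001], [-0.001, 0.003, -1.0]]
ft_force: [0.7, -0.7, 8.9]
grip_width: 0.0299
gripper_force: 3.6
```

```bash
python3 -c "
from h import *
slope()"
```

```text
t 22.85 stage x -33.3 y -14.0 z 97.0 mm F(x,y,z stage) [-0.7  -0.7   8.92] toolx ang 86.07 w 0.0299
n 133 slope deg 78.1 x range [-20.  -8.] z [ 37. 100.]
```

Request:
drive_tool(series=[[[0.0025,0,-0.0006],0,0.03],[[0.005,0,-0.0011],0,0.03],[[0.0075,0,-0.0014],0,0.03],[[0.01,0,-0.0017],0,0.03],[[0.0125,0,-0.0019],0,0.03],[[0.015,0,-0.002],0,0.03],[[0.017,0,-0.0021],0,0.03],[[0.017,0,-0.0021],0,0.03]])

```text
time_s: 23.7
position: [0.6085, 0.0078, 0.0974]
tool_rot: [[0.068, 0.998, -0.0], [0.998, -0.068, 0.0], [0.0, -0.0, -1.0]]
ft_force: [0.2, -0.7, 0.2]
grip_width: 0.0299
gripper_force: 0.0
```

```bash
python3 -c "
from h import *
slope()"
```

```text
t 23.70 stage x -16.0 y -13.0 z 97.4 mm F(x,y,z stage) [-0.69 -0.2   0.2 ] toolx ang 86.08 w 0.0299
```

```bash
python3 -c "
from h import *
d=get('scene');P=cloud(d);n=P[...,:2]-O;xs=n@X*1e3;ys=n@Y*1e3;z=P[...,2]*1e3
h,s,v=masks(d)
reg=(ys<60)&(ys>-70)&(xs>-130)&(xs<125)&(z<115)&(z>2)
o=reg&(h<14)&(s>170); w=reg&(s<50)&(v>60)
print('orange',o.sum(), [np.percentile(a[o],[3,50,97]).round(1) for a in(xs,ys,z)] if o.sum() else 0)
for a in range(-100,125,15):
  m=w&(abs(xs-a)<7.5); print(a,m.sum(),np.percentile(z[m],[5,50,95]).round() if m.sum()>5 else '', np.percentile(ys[m],[5,95]).round() if m.sum()>5 else '')
"
```

```text
orange 1 [array([-10.8, -10.8, -10.8]), array([3.2, 3.2, 3.2]), array([104.6, 104.6, 104.6])]
-100 0  
-85 0  
-70 0  
-55 0  
-40 0  
-25 0  
-10 47 [12. 22. 53.] [-46.  12.]
5 662 [12. 52. 98.] [-50.  35.]
20 130 [10. 13. 16.] [-67.  56.]
35 59 [11. 13. 16.] [-68.  39.]
50 78 [10. 13. 16.] [-67.  35.]
65 114 [11. 13. 16.] [-68.  40.]
80 129 [10. 13. 16.] [-67.  56.]
95 142 [11. 14. 16.] [-68.  57.]
110 139 [11. 13. 16.] [-68.  57.]
```

```bash
python3 -c "
from h import *
d=get('scene');P=cloud(d);n=P[...,:2]-O;xs=n@X*1e3;ys=n@Y*1e3;z=P[...,2]*1e3
h,s,v=masks(d)
m=(ys<30)&(ys>-50)&(xs>-30)&(xs<25)&(z<93)&(z>20)&(s<60)&(v>60)
for k in range(3):
  q=np.linalg.lstsq(np.c_[z[m],ys[m],np.ones(m.sum())],xs[m],rcond=None)[0]; r=abs(xs-(q[0]*z+q[1]*ys+q[2])); m&=r<5
print(m.sum(),'tilt fwd deg',np.degrees(np.arctan(q[0])),'yaw',np.degrees(np.arctan(q[1])),'x at bottom',q[2],'top z',np.percentile(z[(abs(xs-3)<10)&(ys<20)&(ys>-50)&(s<60)&(v>60)&(z<115)],99),np.percentile(ys[m],[2,98]))
st()"
```

```text
456 tilt fwd deg 1.967710188578345 yaw -0.60473603228158 x at bottom -2.6291868224449066 top z 102.65437166502248 [-47.83816948  16.52644369]
t 23.85 stage x -16.3 y -13.1 z 97.5 mm F(x,y,z stage) [-0.28  0.34 -0.7 ] toolx ang 86.06 w 0.03
```

The board stands upright against the step with the fingers behind its top. Pushing it past upright now.

Request:
drive_tool(series=[[[0.002,0,0],0,0.03],[[0.005,0,0],0,0.03],[[0.008,0,0],0,0.03],[[0.011,0,0],0,0.03],[[0.014,0,0],0,0.03],[[0.017,0,0],0,0.03],[[0.02,0,0],0,0.03],[[0.023,0,0],0,0.03],[[0.026,0,0],0,0.03],[[0.026,0,0],0,0.03],[[0.026,0,0],0,0.03],[[0.026,0,0],0,0.03],[[0.026,0,0],0,0.03]])

```text
time_s: 25.15
position: [0.6104, 0.0333, 0.0976]
tool_rot: [[0.069, 0.998, -0.0], [0.998, -0.069, 0.0], [0.0, -0.0, -1.0]]
ft_force: [0.1, -0.2, -0.1]
grip_width: 0.03
gripper_force: 0.0
```

```bash
cat >> h.py <<'E'
def orange():
    st();d=get('scene');h,s,v=masks(d);U,V=np.meshgrid(np.arange(560),np.arange(420))
    P=cloud(d);n=P[...,:2]-O;xs=n@X*1e3;ys=n@Y*1e3;z=P[...,2]*1e3
    m=(h<16)&(s>170)&(ys<70)&(ys>-68)&(xs>-60)&(xs<135)&(z<110)&(z>5)
    print('orange n',m.sum()); 
    if m.sum()<30: return d
    print('z',np.percentile(z[m],[3,50,97]).round(1))
    m=cv2.morphologyEx(m.astype(np.uint8),cv2.MORPH_CLOSE,np.ones((5,5)))
    b=rect(d,m,0.020)[3]/1000-O; print('corners stage mm',np.c_[b@X,b@Y].round(4)*1000, 'ctr',(b.mean(0)@X*1e3).round(1),(b.mean(0)@Y*1e3).round(1))
    return d
E
python3 -c "
from h import *
orange()"
```

```text
t 25.15 stage x 9.6 y -13.2 z 97.6 mm F(x,y,z stage) [-0.16 -0.09 -0.11] toolx ang 86.05 w 0.03
orange n 947
z [18.  21.2 24.2]
corners stage mm [[-24.1  21.2]
 [-23.9 -49.4]
 [ 76.8 -49.2]
 [ 76.6  21.4]] ctr 26.3 -14.0
```

The board has flipped: orange side up, flat at about 20 mm height, square, centre at x = 26 mm. I'll go round behind it and push it along the stage.

Request:
drive_tool(series=[[[-0.015,0,0],0,0.03],[[-0.035,0,0],0,0.03],[[-0.055,0,0.005],0,0.03],[[-0.06,0,0.025],0,0.03],[[-0.06,0,0.05],0,0.03],[[-0.06,0,0.07],0,0.03],[[-0.06,0,0.08],0,0.03],[[-0.06,0,0.083],0,0.03],[[-0.058,0,0.083],0,0.03],[[-0.054,0,0.083],0,0.03],[[-0.05,0,0.083],0,0.03],[[-0.046,0,0.083],0,0.03],[[-0.042,0,0.083],0,0.03],[[-0.038,0,0.083],0,0.03],[[-0.034,0,0.083],0,0.03],[[-0.03,0,0.083],0,0.03],[[-0.028,0,0.083],0,0.03],[[-0.028,0,0.083],0,0.03]])

```text
time_s: 27.0
position: [0.6084, 0.0058, 0.0146]
tool_rot: [[0.068, 0.998, -0.0], [0.998, -0.068, 0.0], [0.0, -0.0, -1.0]]
ft_force: [0.1, 0.9, 0.7]
grip_width: 0.0298
gripper_force: 0.0
```

```bash
python3 -c "
from h import *
orange()"
```

```text
t 27.00 stage x -17.9 y -13.1 z 14.6 mm F(x,y,z stage) [ 0.88 -0.05  0.67] toolx ang 86.08 w 0.0298
orange n 970
z [18.  21.3 24.6]
corners stage mm [[ -8.5  21.4]
 [ -8.6 -49.2]
 [ 93.4 -49.3]
 [ 93.5  21.3]] ctr 42.5 -13.9
```

Request:
drive_tool(series=[[[0.002,0,0],0,0.03],[[0.005,0,0],0,0.03],[[0.008,0,0],0,0.03],[[0.011,0,0],0,0.03],[[0.014,0,0],0,0.03],[[0.017,0,0],0,0.03],[[0.02,0,0],0,0.03],[[0.023,0,0],0,0.03],[[0.026,0,0],0,0.03],[[0.029,0,0],0,0.03],[[0.031,0,0],0,0.03],[[0.033,0,0],0,0.03],[[0.034,0,0],0,0.03],[[0.035,0,0],0,0.03],[[0.035,0,0],0,0.03]])

```text
time_s: 28.55
position: [0.6109, 0.0405, 0.0146]
tool_rot: [[0.069, 0.998, -0.0], [0.998, -0.069, 0.0], [0.0, -0.0, -1.0]]
ft_force: [-0.0, -0.0, 0.1]
grip_width: 0.0299
gripper_force: 0.0
```

```bash
python3 -c "
from h import *
orange()"
```

```text
t 28.55 stage x 16.8 y -13.1 z 14.6 mm F(x,y,z stage) [-0.    0.01  0.08] toolx ang 86.07 w 0.0299
orange n 1008
z [18.  21.3 29.4]
corners stage mm [[ 24.6  21.6]
 [ 24.6 -49.3]
 [128.2 -49.3]
 [128.2  21.6]] ctr 76.4 -13.9
```

Not yet bearing on the rail, so I'll creep on.

Request:
drive_tool(series=[[[0.0005,0,0],0,0.03],[[0.001,0,0],0,0.03],[[0.0015,0,0],0,0.03],[[0.002,0,0],0,0.03],[[0.0025,0,0],0,0.03],[[0.003,0,0],0,0.03],[[0.003,0,0],0,0.03]])

```text
time_s: 29.3
position: [0.6111, 0.0421, 0.0147]
tool_rot: [[0.069, 0.998, -0.0], [0.998, -0.069, -0.002], [-0.002, -0.0, -1.0]]
ft_force: [-1.3, -8.3, -0.1]
grip_width: 0.03
gripper_force: 3.9
```

It bears on the rail where predicted. I'll back off, lift clear and check.

Request:
drive_tool(series=[[[-0.003,0,0],0,0.03],[[-0.01,0,0],0,0.03],[[-0.025,0,0],0,0.03],[[-0.045,0,-0.01],0,0.03],[[-0.06,0,-0.04],0,0.03],[[-0.08,0,-0.08],0,0.03],[[-0.11,0,-0.12],0,0.03],[[-0.15,0,-0.15],0,0.03],[[-0.19,0,-0.17],0,0.03],[[-0.22,0,-0.18],0,0.03],[[-0.24,0,-0.18],0,0.03],[[-0.24,0,-0.18],0,0.03],[[-0.24,0,-0.18],0,0.03]])

```text
time_s: 30.6
position: [0.5941, -0.1958, 0.1935]
tool_rot: [[0.069, 0.998, -0.002], [0.998, -0.069, 0.001], [0.001, -0.002, -1.0]]
ft_force: [-0.7, 0.6, -0.1]
grip_width: 0.0301
gripper_force: 0.0
```

```bash
python3 -c "
from h import *
d=orange()
t=get('top')['img'][130:300,180:320];a=cv2.resize(d['img'][150:320,200:400],(400,340),interpolation=2);b=cv2.resize(t,(400,486),interpolation=2)[:340]
cv2.imwrite('pics/z.png',np.hstack([a,b])[...,::-1])"
```

```text
t 30.60 stage x -220.0 y -12.7 z 193.5 mm F(x,y,z stage) [ 0.54  0.7  -0.09] toolx ang 86.04 w 0.0301
orange n 991
z [18.3 21.3 27.9]
corners stage mm [[ 29.5  20.8]
 [ 29.3 -49.3]
 [126.9 -49.6]
 [127.1  20.4]] ctr 78.2 -14.4
```

View pics/z.png

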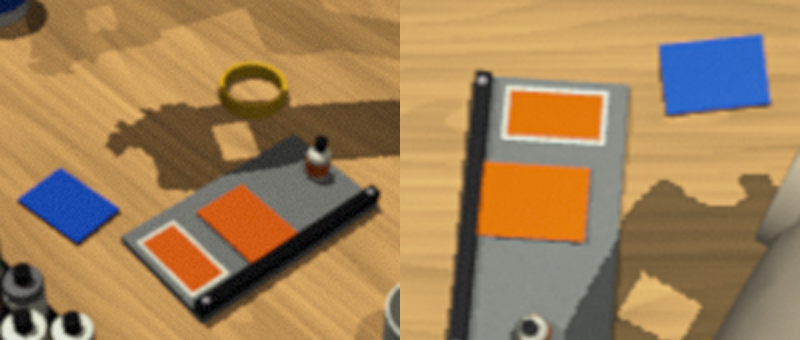

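The board lies orange side up, square against the black rail, with its front edge at x = 29.4 mm (30 expected). The rail hides its far edge in the scene view. Everything else is undisturbed and the robot is clear.

```bash
python3 -c "
from rig import env
print(env.close_job())"
```

```text
the job is handed in; nothing more can be done
None
```

The board was flipped onto the stage using the fingertips only, after slipping flat a few times on the way up; it now lies orange side up, square and home against the back rail, and the job was handed in at about 31 s.

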